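Load a sample bar into a spring-fed magazine and close its cover rail

TASK

A sample bar lies in the loading trough of the spring-fed magazine. Push it along the trough, against the spring follower, until the catch in the trough floor springs up behind its tail and keeps it there; then slide the cover rail fully shut over the bar. Leave the other things on the bench where they are.

Things in the scene. Friction and masses are not known exactly. Their poses are not given: they have to be found in the camera images.
- magazine: Fixed to the bench: white plinth 90 x 300 x 26 mm (y -165 to +135 mm) with a dark steel channel along its own y; the bar is loaded towards +y. Origin: on the bench, under the middle of a loaded bar; z up. Channel floor 30 mm above the bench, 23 mm wide inside. Loading end (y -150 to 0 mm): open at -y, low walls 6 mm thick, tops 40 mm above the bench. y 0 to +100 mm: high walls (see end_block).
- home_tail (a point): Fixed point of the magazine, on the channel's centre line at y = -50 mm, 41 mm above the bench: the centre of the bar's tail face is here when the bar is loaded and rests back against the catch.
- bar_mid (a point): Centre of the sample bar: loose, aluminium, 100 mm long (its y axis), 20 mm wide, 22 mm high, about 0.25 kg, five round pellets set in its top. It lies along the trough, its top 52 mm above the bench, so 12 mm stands above the low walls; it starts 45 to 75 mm short of home.
- bar_tail (a point): Centre (half-way up) of the bar's flat tail face, at its -y end: the face to push.
- follower (a joint): Brass spring block in the channel, which the bar's head pushes along +y: 0 = free (face at magazine y +20 mm), 0.030 m = bar at home, 0.038 m = end stop. Pushes back with 3 N at 0, rising to 7 N at the end stop, and pushes the bar back out until the catch holds it. Before the bar meets it the bar slides freely.
- catch (a joint): Spring catch in the trough floor, 14 mm wide, upright face at magazine y -50 mm. 0 = up (5 mm above the floor), 0.005 m = held down under the bar. It springs up once the bar's tail has passed; the bar can go 8 mm past it (follower's end stop) and when let go springs back against it. Fingertips kept above the low walls do not hinder it.
- rail (a joint): Steel cover rail, 40 x 100 x 4 mm with a long slot, top 59 mm above the bench, sliding along the magazine's y over the channel: 0 = fully shut (over the bar, y -65 to +35 mm, hard stop), up to 0.080 m = open, shifted along +y. Starts 0.055 to 0.080 open. About 2 N of friction; stays where it is left.
- rail_tab (a point): Centre of the +y face of the upright tab at the rail's +y end: push this face along -y to shut the rail. Tab 30 mm wide (x), 6 mm thick (y), from 59 to 83 mm above the bench; the point is at 71 mm, at magazine y +35 mm when shut. Behind it (+y) all is clear above 62 mm.
- die_tall: Bystander: steel pressing die, 38 mm across, 46 mm high with a stepped top; origin at the centre of its underside.
- die_short: Bystander: dark steel die disc, 44 mm across, 28 mm high; origin at the centre of its underside.
- jar: Bystander: white plastic jar, 44 mm across, 58 mm high; origin at the centre of its underside.
- wood_box: Bystander: small closed wooden box, 56 x 76 x 40 mm; origin at the centre of its underside.
- end_block (a point): Top centre of the fixed block that closes the channel at magazine y +85 to +100 mm (point at y +92 mm, 54 mm above the bench). From y 0 to +100 mm the channel has high walls with guides for the cover rail, 49 mm wide overall, tops 62 mm above the bench.
There are look-alikes about, which are no part of the job. What is meant by the part that bears bar_mid is not brown or turquoise, and is the larger of those in its own colour.

How it is judged:
By the outcome, as a careful person would: the job done as asked, in the order asked, and still so for the second after the job is handed in, with the robot touching nothing.
It also fails if it takes over 43 s, if anything falls off the work surface, if the arm or the gripper's body presses on something with over 40 N, if the wrist force passes 120 N, or if a joint passes its speed limit or range.

ROBOT

A 6-joint arm with a two-finger parallel gripper is mounted at the origin on the work surface. World frame = base frame: x ahead of the robot, y to its left, z up, the work surface at z = 0. Lengths are in m, angles in rad, forces in N, time in s.
With the tool pointing down it reaches from about 0.35 to 0.975 m from the base axis. Payload 4.9 kg.
Tool frame: the origin (TCP) lies midway between the tips of the shut fingers; the grasp point (between the pads) lies 19 mm behind it (r.grip_depth is the distance from the TCP to the grasp point, in m); x points along the fingers, z is the direction in which the jaws open and shut, and the axes are right-handed (so a half turn about x gives the same grasp; the last joint's range is limited). The gripper opens to 85 mm and grips with 20 to 120 N. Pads are 22 mm wide; open, the fingers measure 114 mm over their backs; the gripper's body (76 mm by 85 mm) begins 54 mm behind the grasp point. The pads swing forward as they close: fully open they stand 13 mm farther back than shut.
Start: joints at [1.053, 0.053, 1.613, -0, 1.476, -0.119], TCP at [0.243, 0.576, 0.231] pointing down, gripper open.
Joint ranges: [-3.01, 3.01], [-1.01, 2.22], [0.06, 2.58], [-1.02, 4.17], [0.09, 2.62], [-3.14, 3.14]. Speed limits (rad/s): [2.57, 2.57, 3.14, 3.14, 3.14, 3.14].

INTERFACE

Orientations are given as a unit quaternion [w, x, y, z].
In Python, from bench import r gives the robot as it stands.
- The arm moves only by the shell command python3 -m pendant 'ROWS' [OPENING] [FORCE]. ROWS is JSON, one flat list of numbers, 6 for each row, row after row: the shift along the tool's x, y, z in cm, then the turn, a rotation vector about the tool's x, y, z in rad. A call has 1 to 5 rows; each row shifts and turns the pose as measured when the row begins, along the tool's axes as they then stand; what a row does not reach is not made up. A row lasts 1/12 s, in which the tool goes at most 41.7 mm and 7.16 degrees, less where a joint would pass 70% of its speed; a pose out of reach is approached as far as the arm can. A call is refused whole if a number of a shift passes 4.17 or a number of a turn 0.125, either way. A call with a gripper value outside its range is refused whole. OPENING is the finger opening in cm, from 0 to 8.54, set as the call begins (- or left out, the last holds). The fingers move at their own pace and stop on an object; FORCE is the grip in N (left out, the last holds). Time passes only in rows, so rows that do not move let the fingers close. It gives the time, the measured TCP pose, the force and the opening at its end, in the units of the state.
- r.state(): the state, without advancing time (a new reading comes with each control period).
- r.read_camera(name): name is "scene" or "top" or "wrist"; returns a dict with "image" (480x640x3 uint8, red, green, blue), "fx", "fy", "cx", "cy" (pixels), "world_from_camera" (4x4, takes a point from camera to world coordinates). Camera axes: x right, y down, z forward; pixel columns grow to the right and rows downward; lengths in m; the calibration is good to about 2 mm. A picture is of the moment at which its call begins. There is no depth.
- r.job_done(): hands the job in, once; it reports no verdict.
Trained networks look in the newest picture that a camera, given by its name, has taken for a name from the list of things; names that differ only in an ending like _2 or _b are one class to them, and where a whole thing is asked for, a point or a joint stands for the part that bears it (a point fixed in the world has none). Each returns a list of dicts, best first, with "p" (0 to 1); they miss things now and then, are a little off and sometimes report something else, mostly with a low value. They report only what shows in the picture. A call takes as long as a camera call. They do not tell look-alikes from the thing itself.
- r.silhouettes(camera, label): "region" (480x640 bool, what is visible of it) and "xy" ([column, row] in pixels, amid what is visible of it).
- r.place_of(camera, label): "xy" ([column, row] in pixels: a listed point, or the origin of a listed thing).
The state is a dict: "time": time; "joints": joint angles; "qvel": joint speeds; "tau": joint torques, N m; "ee_pos": TCP position; "ee_rot": TCP orientation; "wrist_force": force on the tool from outside, world axes, zero at the start; "wrist_torque": the same for the moment, N m; "grip_width": finger opening in m.
Only numpy, scipy, OpenCV 4.12 (cv2) and the standard library are available. Lean on these libraries where they do the work, as an engineer would, in place of code of your own. Each camera call takes 0.05 s, during which the arm holds its last target. There are 200 camera calls.

## Working session

There is one attempt and no reset: what is moved stays moved. The work goes in short steps, Python scripts to look and compute and a shell command to move; the robot and the scene stay as the last step left them, time stands still between calls to the robot, and variables do not carry over. Pictures are saved under pics/ and viewed, about 8 in all and at most 12, crops included, and the job is handed in when it is done.

```bash
ls; mkdir -p pics
cat > h.py <<'E'
import numpy as np, cv2
from bench import r
def ray(c,xy,z):
    M=np.array(c["world_from_camera"]);d=M[:3,:3]@np.array([(xy[0]-c["cx"])/c["fx"],(xy[1]-c["cy"])/c["fy"],1])
    o=M[:3,3];return o+d*(z-o[2])/d[2]
def proj(c,p):
    M=np.linalg.inv(np.array(c["world_from_camera"]));q=M[:3,:3]@np.array(p)+M[:3,3]
    return np.array([q[0]/q[2]*c["fx"]+c["cx"],q[1]/q[2]*c["fy"]+c["cy"]])
def save(c,n): cv2.imwrite(n,cv2.cvtColor(np.array(c["image"]),cv2.COLOR_RGB2BGR))
E
python3 - <<'E'
from h import *
Z=dict(magazine=0,home_tail=.041,bar_mid=.041,bar_tail=.041,rail_tab=.071,die_tall=0,die_short=0,jar=0,wood_box=0,end_block=.054)
for n in("scene","top"):
    c=r.read_camera(n);save(c,f"pics/{n}0.png")
    print(n,np.round(c["world_from_camera"],3).tolist(),c["fx"])
    for k,z in Z.items():
        print(k,[(round(d["p"],2),np.round(d["xy"]).tolist(),np.round(ray(c,d["xy"],z)[:2],3).tolist()) for d in r.place_of(n,k)[:4]])
s=r.state();print(s)
E
```

```text
pics
scene [[0.91, 0.343, -0.234, 0.797], [0.415, -0.758, 0.503, -0.391], [-0.005, -0.554, -0.832, 0.759], [0.0, 0.0, 0.0, 1.0]] 484.42665142760524
magazine [(0.98, [279.0, 218.0], [0.496, 0.073])]
home_tail [(0.58, [270.0, 223.0], [0.502, 0.031])]
bar_mid [(0.91, [266.0, 228.0], [0.501, 0.018]), (0.87, [157.0, 350.0], [0.455, -0.252]), (0.87, [367.0, 301.0], [0.719, -0.042])]
bar_tail [(0.82, [344.0, 297.0], [0.682, -0.051]), (0.79, [243.0, 247.0], [0.484, -0.034]), (0.78, [169.0, 373.0], [0.493, -0.275]), (0.67, [210.0, 343.0], [0.523, -0.209])]
rail_tab [(0.86, [310.0, 156.0], [0.512, 0.185]), (0.15, [349.0, 142.0], [0.566, 0.25])]
die_tall [(0.65, [308.0, 294.0], [0.617, -0.051]), (0.56, [349.0, 143.0], [0.543, 0.313]), (0.25, [311.0, 158.0], [0.486, 0.241])]
die_short [(0.63, [343.0, 245.0], [0.634, 0.067]), (0.31, [307.0, 169.0], [0.492, 0.209])]
jar [(0.6, [359.0, 208.0], [0.628, 0.159])]
wood_box [(0.89, [352.0, 142.0], [0.547, 0.318])]
end_block [(0.62, [307.0, 167.0], [0.511, 0.171])]
top [[-0.06, -0.978, 0.201, 0.417], [-0.998, 0.059, -0.013, 0.026], [0.001, -0.201, -0.98,
[... 848 characters left out ...]
0], [0.511, 0.169])]
{'time': 1.1, 'joints': array([ 1.05302216e+00,  5.26953916e-02,  1.61291087e+00,  2.75773788e-05,
        1.47598751e+00, -1.19010461e-01]), 'qvel': array([ 3.98943189e-05,  1.66134979e-03,  4.28906397e-04,  6.40410442e-05,
       -3.59798129e-06, -6.82702387e-04]), 'tau': array([ 1.70324933e-03, -3.93688953e+01, -3.70473969e+01, -5.94233074e-05,
        1.48300533e-04, -6.33931787e-07]), 'ee_pos': array([0.24266362, 0.57594754, 0.23129993]), 'ee_rot': array([ 0.58912212, -0.39105361,  0.58913156,  0.39107059]), 'wrist_force': array([ 0.60917706, -0.40939544,  0.05161592]), 'wrist_torque': array([-0.01458991,  0.04549822, -0.00475318]), 'grip_width': 0.0858253516339815}
```

View pics/scene0.png

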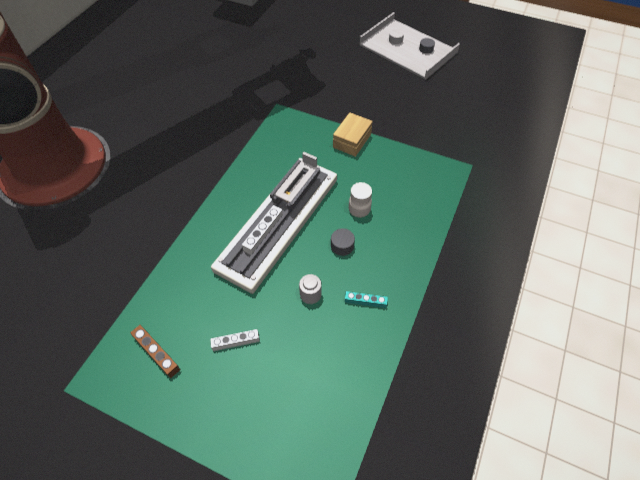

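View pics/top0.png

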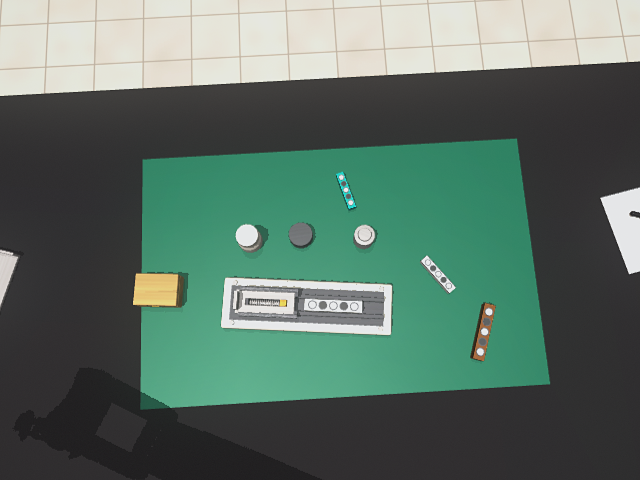

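Run:
```python
from h import *
for n in("top","scene"):
    c=r.read_camera(n);im=np.array(c["image"])
    d=r.silhouettes(n,"magazine")[0];m=d["region"]
    # white plinth pixels -> top face z=.026
    hsv=cv2.cvtColor(im,cv2.COLOR_RGB2HSV)
    w=(hsv[...,1]<40)&(hsv[...,2]>170)&cv2.dilate(m.astype(np.uint8),np.ones((5,5))).astype(bool)
    w=cv2.morphologyEx(w.astype(np.uint8),cv2.MORPH_OPEN,np.ones((2,2)))
    v,u=np.nonzero(w)
    P=np.array([ray(c,(a,b),.026)[:2] for a,b in zip(u,v)])
    rc=cv2.minAreaRect((P*1000).astype(np.float32));print(n,"plinth",rc,d["p"])
    for z,k in((.052,"bar_mid"),):
        for d in r.silhouettes(n,k)[:4]:
            v,u=np.nonzero(d["region"]);P=np.array([ray(c,(a,b),z)[:2] for a,b in zip(u,v)])
            print(k,round(d["p"],2),np.round(d["xy"]),cv2.minAreaRect((P*1000).astype(np.float32)))
    for k,z in(("home_tail",.041),("bar_tail",.041),("rail_tab",.071),("end_block",.054),("magazine",0)):
        print(k,[(round(d["p"],2),np.round(ray(c,d["xy"],z)[:2],4).tolist()) for d in r.place_of(n,k)[:4]])
print(r.state()["time"])
```

```text
top plinth ((498.45684814453125, 59.10539245605469), (297.48638916015625, 88.25607299804688), 84.09056091308594) 0.79
bar_mid 0.77 [433. 272.] ((538.4989624023438, -168.55422973632812), (73.85839080810547, 19.86908721923828), 35.532936096191406)
bar_mid 0.67 [331. 305.] ((495.7076416015625, 15.320247650146484), (94.76136779785156, 20.859439849853516), 85.13904571533203)
bar_mid 0.63 [484. 331.] ((437.3836669921875, -236.39291381835938), (25.5671443939209, 97.80338287353516), 71.92030334472656)
bar_mid 0.56 [346. 192.] ((698.7141723632812, -19.430503845214844), (70.93199157714844, 15.607784271240234), 14.792065620422363)
home_tail [(0.61, [0.4898, 0.0286])]
bar_tail [(0.98, [0.4935, -0.0372]), (0.71, [0.4795, -0.254]), (0.68, [0.51, -0.1953]), (0.52, [0.6645, -0.0326])]
rail_tab [(0.78, [0.5159, 0.1812])]
end_block [(0.58, [0.5162, 0.1705])]
magazine [(0.7, [0.5008, 0.0746]), (0.22, [0.6246, 0.1639]), (0.19, [0.5467, 0.323])]
scene plinth ((506.0814208984375, 65.87266540527344), (315.5502014160156, 88.79418182373047), 84.15541076660156) 0.7
bar_mid 0.91 [236. 337.] ((560.741455078125, -191.5609588623047), (72.1108169555664, 20.332040786743164), 37.66159439086914)
bar_mid 0.87 [368. 298.] ((717.5755004882812, -45.47443389892578), (66.42047119140625, 20.191179275512695), 16.877426147460938)
bar_mid 0.66 [262. 232.] ((500.38409423828125, 7.8085784912109375), (108.98043823242188, 27.850067138671875), 85.0838394165039)
bar_mid 0.66 [156. 350.] ((457.84417724609375, -256.8707275390625), (19.94757843017578, 103.97844696044922), 71.14878845214844)
home_tail [(0.62, [0.5032, 0.0309])]
bar_tail [(0.81, [0.5274, -0.21]), (0.76, [0.4996, -0.2776]), (0.74, [0.4845, -0.0346]), (0.64, [0.6822, -0.0532])]
rail_tab [(0.6, [0.512, 0.1874])]
end_block [(0.9, [0.5154, 0.1676])]
magazine [(0.55, [0.498, 0.0742])]
1.9
```

```bash
cat >> h.py <<'E'
from scipy.spatial.transform import Rotation as R
O=np.array([.500,.074]);a=np.deg2rad(84.1);Y=np.array([np.cos(a),np.sin(a)]);X=np.array([Y[1],-Y[0]])
def need(mx,my,z,sgn=None):
    s=r.state();q=s["ee_rot"];T=R.from_quat([q[1],q[2],q[3],q[0]]);M=T.as_matrix()
    p=np.r_[O+X*mx+Y*my,z]
    zx=np.r_[X,0]; 
    if M[:,2]@zx<0: zx=-zx
    tx=np.array([0,0,-1.]);G=np.c_[tx,np.cross(zx,tx),zx]
    D=p-s["ee_pos"];e=s["ee_pos"][:2]-O
    print("t",round(s["time"],2),"tcp",np.round(s["ee_pos"],4),"mag xy mm",np.round([e@X*1e3,e@Y*1e3],1),"F",np.round(s["wrist_force"],1),"w",s["grip_width"])
    print("rotvec",np.round((T.inv()*R.from_matrix(G)).as_rotvec(),3),"shift now cm",np.round(M.T@D*100,2),"shift after turn cm",np.round(G.T@D*100,2),"tool y in world",G[:,1].round(3))
E
python3 -c "
from h import *
need(0,-.145,.15)"
```

```text
t 1.9 tcp [0.2427 0.5759 0.2313] mag xy mm [-307.6  472.8] F [-0.6 -0.1 -0.1] w 0.08570260885186605
rotvec [ 1.275  0.    -0.   ] shift now cm [  8.13 -47.43 -50.13] shift after turn cm [  8.13 -61.78  30.76] tool y in world [0.103 0.995 0.   ]
```

```bash
python3 -m pendant '[0,-4,0,0.12,0,0, 0,-4,0,0.12,0,0, 0,-4,0,0.12,0,0, 0,-4,0,0.12,0,0, 0,-4,0,0.12,0,0]' 0 60
python3 -m pendant '[0,-4,0,0.12,0,0, 0,-4,0,0.12,0,0, 0,-4,0,0.12,0,0, 0,-4,0,0.12,0,0, 0,-4,0,0.12,0,0]'
python3 -c "
from h import *
need(0,-.145,.15)"
```

```text
time: 2.32
ee_pos: [0.3999, 0.4597, 0.2312]
ee_rot: [0.679, -0.194, 0.679, 0.197]
wrist_force: [0.4, 0.8, -0.9]
grip_width: 0.0255
time: 2.73
ee_pos: [0.466, 0.2648, 0.2308]
ee_rot: [0.707, 0.025, 0.706, -0.021]
wrist_force: [1.0, 0.6, 0.5]
grip_width: -0.0002
t 2.73 tcp [0.466  0.2648 0.2308] mag xy mm [-53.4 186.3] F [1.  0.6 0.5] w -0.00019864400600050258
rotvec [ 0.038  0.002 -0.004] shift now cm [  7.94 -33.34   4.07] shift after turn cm [  8.08 -33.13   5.34] tool y in world [0.103 0.995 0.   ]
```

```bash
python3 -m pendant '[0,-4,0.5,0.038,0.002,-0.004, 0,-4,0.7,0,0,0, 0,-4,0.7,0,0,0, 0,-4,0.7,0,0,0, 0,-4,0.7,0,0,0]'
python3 -m pendant '[0,-4,0.7,0,0,0, 0,-4,0.7,0,0,0, 1,-4,0.7,0,0,0, 2,-2,0,0,0,0, 2,0,0,0,0,0]'
python3 -c "
from h import *
need(0,-.145,.10)"
```

```text
time: 3.15
ee_pos: [0.4779, 0.057, 0.2315]
ee_rot: [0.707, 0.039, 0.705, -0.038]
wrist_force: [0.8, 0.7, -0.6]
grip_width: -0.0001
time: 3.57
ee_pos: [0.4862, -0.0957, 0.1886]
ee_rot: [0.713, 0.039, 0.699, -0.043]
wrist_force: [0.1, 1.3, 0.1]
grip_width: 0.0004
t 3.57 tcp [ 0.4862 -0.0957  0.1886] mag xy mm [   3.7 -170.2] F [0.1 1.3 0.1] w 0.0004151969871316528
rotvec [-0.014  0.02   0.005] shift now cm [ 8.84  2.56 -0.58] shift after turn cm [ 8.86  2.52 -0.37] tool y in world [0.103 0.995 0.   ]
```

```bash
python3 -m pendant '[3.5,1.2,-0.2,-0.014,0.02,0.005, 3.5,1.2,-0.2,0,0,0, 3,0.2,0,0,0,0, 1.5,0,0,0,0,0, 0,0,0,0,0,0]'
python3 - <<'E'
from h import *
need(0,-.14,.044)
ims=[]
for n in("top","scene"):
    c=r.read_camera(n);ims.append(c)
    t=proj(c,r.state()["ee_pos"]);print(n,"tcp px",t)
    x,y=(proj(c,[.495,0.02,.05])).astype(int)
    a=np.array(c["image"])[y-60:y+60,x-80:x+80];a=cv2.resize(a,None,fx=5,fy=5,interpolation=cv2.INTER_CUBIC)
    cv2.imwrite(f"pics/{n}1.png",a[...,::-1]);print(x-80,y-60)
    for k,z in(("home_tail",.041),("bar_tail",.041),("bar_mid",.041),("rail_tab",.071),("end_block",.054)):
        for d in r.place_of(n,k)[:4]:
            p=ray(c,d["xy"],z)[:2]-O
            if abs(p@X)<.04: print(k,round(d["p"],2),"mag mm",np.round([p@X*1e3,p@Y*1e3],1))
E
```

```text
time: 3.98
ee_pos: [0.4847, -0.0726, 0.0678]
ee_rot: [0.706, 0.039, 0.706, -0.039]
wrist_force: [-0.4, 0.6, 0.8]
grip_width: 0.0002
t 3.98 tcp [ 0.4847 -0.0726  0.0678] mag xy mm [-1.000e-01 -1.474e+02] F [-0.4  0.6  0.8] w 0.0002472290783773183
rotvec [-0.007 -0.     0.   ] shift now cm [2.38 0.74 0.01] shift after turn cm [2.38 0.74 0.01] tool y in world [0.103 0.995 0.   ]
top tcp px [385.13635575 307.6620781 ]
249 246
bar_tail 0.94 mag mm [   8.7 -326.9]
bar_mid 0.9 mag mm [  1.8 -60.8]
bar_mid 0.79 mag mm [ -29.7 -318.3]
rail_tab 0.89 mag mm [ -3.7 102.9]
end_block 0.8 mag mm [-0.1 95.7]
scene tcp px [231.27316032 256.41267584]
182 163
home_tail 0.96 mag mm [  7.1 -42.9]
bar_tail 0.86 mag mm [  37.2 -345. ]
bar_tail 0.58 mag mm [   2.8 -111. ]
bar_mid 0.91 mag mm [ -14.2 -330.9]
bar_mid 0.85 mag mm [  5.  -59.4]
end_block 0.82 mag mm [ 2.1 95.2]
```

View pics/scene1.png

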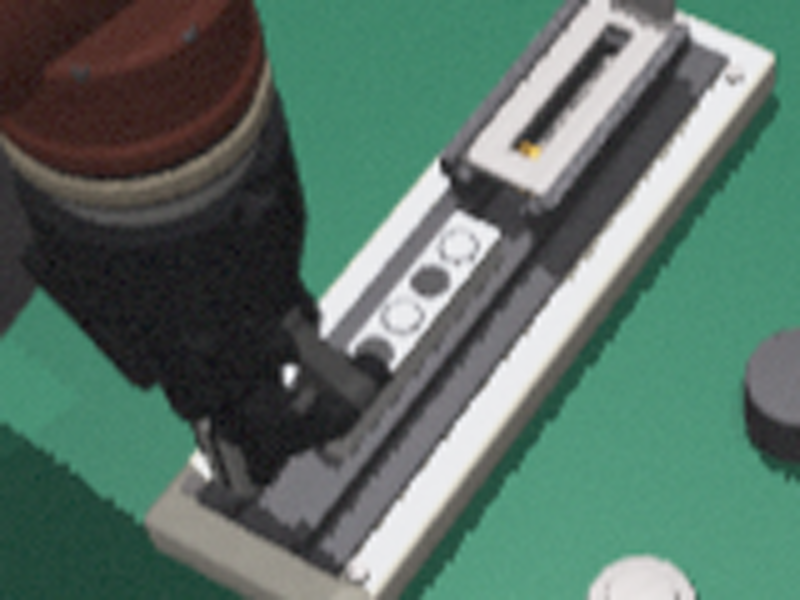

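View pics/top1.png

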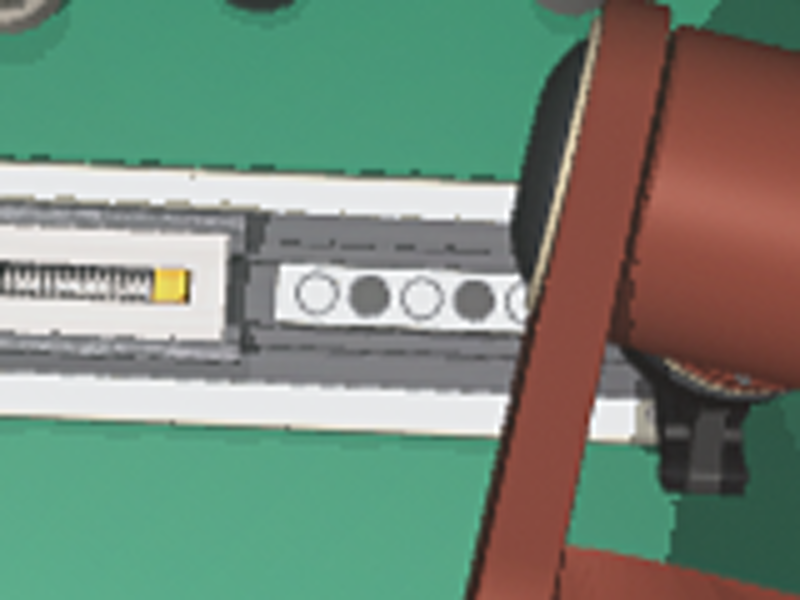

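```bash
python3 -m pendant '[1.5,0,0,0,0,0, 0.85,0,0,0,0,0, 0,0,0,0,0,0, 0,1,0,0,0,0, 0,1,0,0,0,0]'
python3 -m pendant '[0,1,0,0,0,0, 0,0.8,0,0,0,0, 0,0.8,0,0,0,0, 0,0.6,0,0,0,0, 0,0,0,0,0,0]'
python3 -c "
from h import *
need(0,-.055,.044)"
```

```text
time: 5.0
ee_pos: [0.4911, -0.0543, 0.0492]
ee_rot: [0.709, 0.039, 0.703, -0.041]
wrist_force: [0.1, 0.6, 1.5]
grip_width: -0.0
time: 5.42
ee_pos: [0.4963, -0.0177, 0.0511]
ee_rot: [0.71, 0.036, 0.702, -0.041]
wrist_force: [-0.2, -1.8, 0.1]
grip_width: 0.0001
t 5.42 tcp [ 0.4963 -0.0177  0.0511] mag xy mm [  5.7 -91.6] F [-0.2 -1.8  0.1] w 0.00011341614074187458
rotvec [-0.006  0.013  0.006] shift now cm [ 0.68  3.66 -0.6 ] shift after turn cm [ 0.71  3.66 -0.57] tool y in world [0.103 0.995 0.   ]
```

Run:
```python
from h import *
for n in("top","scene"):
    c=r.read_camera(n)
    x,y=(proj(c,[.495,0.02,.05])).astype(int)
    a=np.array(c["image"])[y-60:y+60,x-80:x+80];a=cv2.resize(a,None,fx=2.5,fy=2.5,interpolation=cv2.INTER_CUBIC)
    cv2.imwrite(f"pics/{n}2.png",a[...,::-1])
    for k,z in(("bar_tail",.041),("bar_mid",.041)):
        for d in r.place_of(n,k)[:4]:
            p=ray(c,d["xy"],z)[:2]-O
            if abs(p@X)<.03: print(k,round(d["p"],2),"mag mm",np.round([p@X*1e3,p@Y*1e3],1))
cv2.imwrite("pics/both2.png",np.hstack([cv2.imread("pics/top2.png"),cv2.imread("pics/scene2.png")]))
need(0,-.055,.044)
```

```text
bar_tail 0.8 mag mm [  15.  -328.9]
bar_mid 0.59 mag mm [  3. -34.]
bar_tail 0.71 mag mm [  5.  -87.5]
bar_mid 0.93 mag mm [ -14. -333.]
bar_mid 0.69 mag mm [  3.3 -30.9]
t 5.72 tcp [ 0.496  -0.0191  0.0507] mag xy mm [  5.6 -93.1] F [-0.   0.1 -0.3] w 3.5274213381486115e-06
rotvec [-0.008  0.012  0.006] shift now cm [ 0.64  3.81 -0.59] shift after turn cm [ 0.67  3.81 -0.56] tool y in world [0.103 0.995 0.   ]
```

View pics/both2.png

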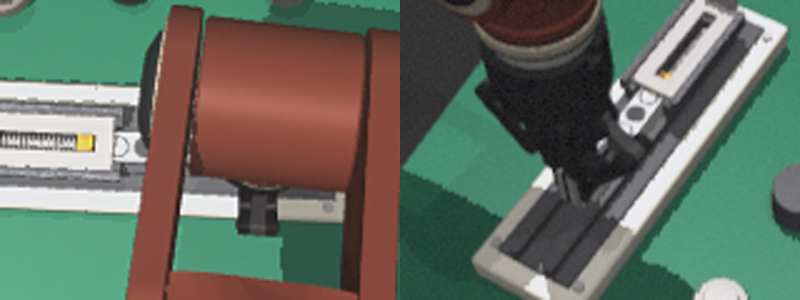

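```bash
python3 -m pendant '[0.2,-0.8,-0.2,-0.008,0.012,0.006, 0.4,0,-0.2,0,0,0, 0.1,0,0,0,0,0, 0,0,0,0,0,0]'
python3 -c "
from h import *
need(0.002,-.055,.044)"
```

```text
time: 6.05
ee_pos: [0.4908, -0.0273, 0.0431]
ee_rot: [0.706, 0.038, 0.706, -0.037]
wrist_force: [-0.4, 0.4, 1.1]
grip_width: -0.0001
t 6.05 tcp [ 0.4908 -0.0273  0.0431] mag xy mm [   1.3 -101.7] F [-0.4  0.4  1.1] w -0.0001277796538575998
rotvec [-0.003 -0.    -0.002] shift now cm [-0.08  4.67  0.06] shift after turn cm [-0.09  4.67  0.07] tool y in world [0.103 0.995 0.   ]
```

```bash
python3 -m pendant '[0,0.7,0,0,0,0, 0,0.5,0,0,0,0, 0,0.5,0,0,0,0, 0,0.5,0,0,0,0, 0,0,0,0,0,0]'
python3 -c "
from h import *
need(0.002,-.055,.044)"
```

```text
time: 6.47
ee_pos: [0.4927, -0.0058, 0.043]
ee_rot: [0.706, 0.035, 0.706, -0.039]
wrist_force: [-0.5, -2.2, -0.6]
grip_width: -0.0003
t 6.47 tcp [ 0.4927 -0.0058  0.043 ] mag xy mm [  1.  -80.1] F [-0.5 -2.2 -0.6] w -0.00027233934877623714
rotvec [-0.002 -0.001  0.006] shift now cm [-0.12  2.51  0.1 ] shift after turn cm [-0.1   2.51  0.1 ] tool y in world [0.103 0.995 0.   ]
```

```bash
python3 -m pendant '[-0.05,0.6,0.05,0,0,0.004, 0,0.5,0,0,0,0, 0,0.5,0,0,0,0, 0,0.4,0,0,0,0, 0,0,0,0,0,0]'
python3 -c "
from h import *
need(0.002,-.055,.044)"
```

```text
time: 6.88
ee_pos: [0.4943, 0.0117, 0.0431]
ee_rot: [0.705, 0.03, 0.707, -0.041]
wrist_force: [-1.0, -3.7, -1.2]
grip_width: -0.0001
t 6.88 tcp [0.4943 0.0117 0.0431] mag xy mm [  0.8 -62.6] F [-1.  -3.7 -1.2] w -0.00012217966197277787
rotvec [ 0.003 -0.003  0.015] shift now cm [-0.1   0.76  0.12] shift after turn cm [-0.09  0.76  0.12] tool y in world [0.103 0.995 0.   ]
```

Force is rising with the spring as expected; going on to the end-stop region.

```bash
python3 -m pendant '[-0.05,0.4,0.05,0,0,0.012, 0,0.4,0,0,0,0, 0,0,0,0,0,0]'
python3 -m pendant '[0,0.3,0,0,0,0, 0,0.2,0,0,0,0]'
python3 -m pendant '[0,0.3,0,0,0,0, 0,0.2,0,0,0,0]'
python3 -c "
from h import *
need(0.002,-.055,.044)"
```

```text
time: 7.13
ee_pos: [0.4946, 0.0177, 0.043]
ee_rot: [0.704, 0.031, 0.708, -0.038]
wrist_force: [-1.4, -5.1, -0.9]
grip_width: 0.0001
time: 7.3
ee_pos: [0.4948, 0.0199, 0.0431]
ee_rot: [0.704, 0.028, 0.708, -0.04]
wrist_force: [-1.9, -8.2, 0.4]
grip_width: 0.0003
time: 7.47
ee_pos: [0.495, 0.0219, 0.0432]
ee_rot: [0.704, 0.025, 0.709, -0.043]
wrist_force: [-1.5, -9.1, 0.9]
grip_width: 0.0
t 7.47 tcp [0.495  0.0219 0.0432] mag xy mm [  0.3 -52.3] F [-1.5 -9.1  0.9] w 3.897844906050169e-05
rotvec [ 0.008 -0.006  0.026] shift now cm [-0.08 -0.27  0.16] shift after turn cm [-0.08 -0.27  0.17] tool y in world [0.103 0.995 0.   ]
```

```bash
python3 -m pendant '[0,0.4,0,0,0,0.015, 0,0.3,0,0,0,0]'
python3 -c "
from h import *
need(0.002,-.055,.044)"
```

```text
time: 7.63
ee_pos: [0.495, 0.0223, 0.0432]
ee_rot: [0.703, 0.022, 0.709, -0.042]
wrist_force: [-1.4, -14.3, 0.2]
grip_width: 0.0
t 7.63 tcp [0.495  0.0223 0.0432] mag xy mm [  0.3 -51.9] F [ -1.4 -14.3   0.2] w 2.1873486870608983e-05
rotvec [ 0.012 -0.007  0.028] shift now cm [-0.07 -0.31  0.17] shift after turn cm [-0.08 -0.31  0.17] tool y in world [0.103 0.995 0.   ]
```

```bash
python3 -m pendant '[0,-0.4,0,0,0,0, 0,0,0,0,0,0]'
python3 -m pendant '[0,-0.4,0,0,0,0, 0,-0.2,0,0,0,0]'
python3 -m pendant '[0,-0.4,0,0,0,0, 0,0,0,0,0,0]'
python3 -m pendant '[0,-1,0,0,0,0, 0,-1,0,0,0,0, 0,0,0,0,0,0]'
python3 - <<'E'
from h import *
for n in("top","scene"):
    c=r.read_camera(n)
    x,y=(proj(c,[.495,0.02,.05])).astype(int)
    a=np.array(c["image"])[y-60:y+60,x-80:x+80];a=cv2.resize(a,None,fx=2.5,fy=2.5,interpolation=cv2.INTER_CUBIC)
    cv2.imwrite(f"pics/{n}3.png",a[...,::-1])
    for k,z in(("bar_tail",.041),("bar_mid",.041),("rail_tab",.071)):
        for d in r.place_of(n,k)[:4]:
            p=ray(c,d["xy"],z)[:2]-O
            if abs(p@X)<.03: print(k,round(d["p"],2),"mag mm",np.round([p@X*1e3,p@Y*1e3],1))
cv2.imwrite("pics/both3.png",np.hstack([cv2.imread("pics/top3.png"),cv2.imread("pics/scene3.png")]))
need(0,-.085,.12)
E
```

```text
time: 7.8
ee_pos: [0.4943, 0.0164, 0.0433]
ee_rot: [0.703, 0.02, 0.71, -0.043]
wrist_force: [-0.1, -4.9, -0.2]
grip_width: 0.0001
time: 7.97
ee_pos: [0.4937, 0.0108, 0.0435]
ee_rot: [0.703, 0.021, 0.71, -0.043]
wrist_force: [-0.6, 0.8, -0.3]
grip_width: -0.0002
time: 8.13
ee_pos: [0.4936, 0.0073, 0.0438]
ee_rot: [0.703, 0.022, 0.709, -0.042]
wrist_force: [0.2, 0.8, -0.2]
grip_width: 0.0
time: 8.38
ee_pos: [0.4919, -0.0134, 0.0446]
ee_rot: [0.704, 0.022, 0.709, -0.041]
wrist_force: [0.4, -0.6, 0.4]
grip_width: -0.0001
bar_tail 0.57 mag mm [  15.8 -322.5]
bar_mid 0.77 mag mm [ -28.9 -316.5]
bar_mid 0.49 mag mm [ 4.7 -0. ]
rail_tab 0.61 mag mm [  0.7 101.4]
bar_tail 0.84 mag mm [ -1.3 -50.8]
bar_mid 0.64 mag mm [1.4 7.1]
bar_mid 0.59 mag mm [  -9.6 -328.7]
rail_tab 0.97 mag mm [  2.2 112.8]
t 8.78 tcp [ 0.4918 -0.0119  0.0444] mag xy mm [  0.7 -86.3] F [-0.1 -0.5 -1.1] w -0.00017452299265109517
rotvec [ 0.015 -0.007  0.028] shift now cm [-7.56 -0.08 -0.12] shift after turn cm [-7.56  0.13 -0.07] tool y in world [0.103 0.995 0.   ]
```

View pics/both3.png

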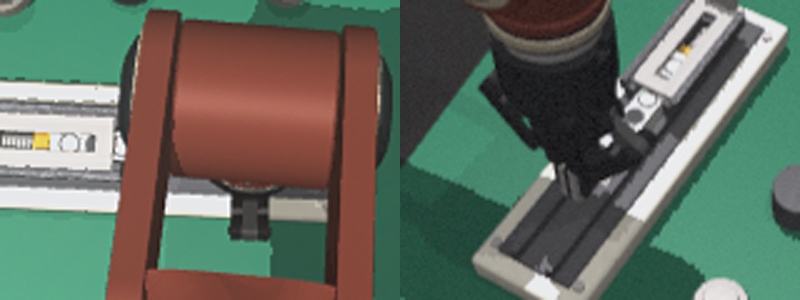

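```bash
python3 -m pendant '[-2.5,-0.3,0,0.015,-0.007,0.028, -4,0,0,0,0,0, -4,2,0,0,0,0, 0,4,0,0,0,0, 0,4,0,0,0,0]'
python3 -m pendant '[0,4,0,0,0,0, 0,4,0,0,0,0, 0,4,0,0,0,0, 0,1.5,0,0,0,0, 0,0,0,0,0,0]'
python3 -c "
from h import *
need(0.002,.148,.067)"
```

```text
time: 9.2
ee_pos: [0.5005, 0.0842, 0.1517]
ee_rot: [0.704, 0.041, 0.708, -0.039]
wrist_force: [1.2, -0.3, -1.1]
grip_width: 0.0002
time: 9.62
ee_pos: [0.5175, 0.2314, 0.1571]
ee_rot: [0.708, 0.04, 0.705, -0.035]
wrist_force: [-0.6, -0.6, 0.2]
grip_width: 0.0
t 9.62 tcp [0.5175 0.2314 0.1571] mag xy mm [  1.2 158.4] F [-0.6 -0.6  0.2] w 4.363126468268838e-05
rotvec [-0.004  0.004 -0.007] shift now cm [ 9.   -1.1   0.05] shift after turn cm [ 9.01 -1.04  0.08] tool y in world [0.103 0.995 0.   ]
```

```bash
python3 -m pendant '[3,-0.3,0,-0.004,0.004,-0.007, 3,-0.2,0,0,0,0, 2.2,0,0,0,0,0, 0.8,0,0,0,0,0, 0,0,0,0,0,0]'
python3 - <<'E'
from h import *
for n in("top","scene"):
    c=r.read_camera(n)
    x,y=(proj(c,[.505,0.07,.05])).astype(int)
    a=np.array(c["image"])[y-60:y+60,x-80:x+80];a=cv2.resize(a,None,fx=2.5,fy=2.5,interpolation=cv2.INTER_CUBIC)
    cv2.imwrite(f"pics/{n}4.png",a[...,::-1])
    for k,z in(("home_tail",.041),("bar_tail",.041),("bar_mid",.041),("rail_tab",.071)):
        for d in r.place_of(n,k)[:4]:
            p=ray(c,d["xy"],z)[:2]-O
            if abs(p@X)<.03: print(k,round(d["p"],2),"mag mm",np.round([p@X*1e3,p@Y*1e3],1))
cv2.imwrite("pics/both4.png",np.hstack([cv2.imread("pics/top4.png"),cv2.imread("pics/scene4.png")]))
need(0.002,.122,.067)
E
```

```text
time: 10.03
ee_pos: [0.5188, 0.2274, 0.0668]
ee_rot: [0.708, 0.035, 0.704, -0.034]
wrist_force: [-1.3, 0.0, 0.4]
grip_width: -0.0001
home_tail 0.63 mag mm [ -3.7 -50.1]
bar_tail 0.72 mag mm [  5.3 -50.3]
bar_tail 0.27 mag mm [  7.5 109.1]
bar_mid 0.78 mag mm [ 1.3 -1.6]
rail_tab 0.97 mag mm [  2.6 100.8]
home_tail 0.93 mag mm [  4.8 -44.2]
bar_tail 0.83 mag mm [  3.7 -53. ]
bar_mid 0.81 mag mm [  -9.8 -330.5]
bar_mid 0.72 mag mm [6.  0.4]
rail_tab 0.88 mag mm [  0.8 114.4]
t 10.53 tcp [0.5209 0.2286 0.07  ] mag xy mm [  4.9 155.9] F [-0.2 -0.1  0.1] w -3.4578467567174885e-05
rotvec [ 0.006  0.011 -0.003] shift now cm [ 0.29 -3.39 -0.31] shift after turn cm [ 0.3  -3.39 -0.29] tool y in world [0.103 0.995 0.   ]
```

View pics/both4.png

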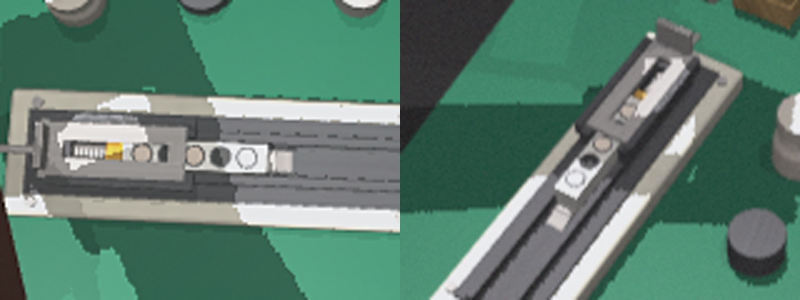

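```bash
python3 -m pendant '[0.1,-1.2,-0.25,0.006,0.011,-0.003, 0,-1.2,0,0,0,0, 0,-0.6,0,0,0,0, 0,-0.6,0,0,0,0, 0,0,0,0,0,0]'
python3 -m pendant '[0,-0.8,0,0,0,0, 0,-0.8,0,0,0,0, 0,-0.8,0,0,0,0, 0,0,0,0,0,0]'
python3 -c "
from h import *
need(0.002,.046,.069)"
```

```text
time: 10.95
ee_pos: [0.5144, 0.1895, 0.0696]
ee_rot: [0.706, 0.037, 0.706, -0.037]
wrist_force: [-0.0, 1.8, 0.8]
grip_width: -0.0003
time: 11.28
ee_pos: [0.5118, 0.1638, 0.0697]
ee_rot: [0.706, 0.038, 0.706, -0.036]
wrist_force: [-0.2, -0.9, 0.0]
grip_width: 0.0001
t 11.28 tcp [0.5118 0.1638 0.0697] mag xy mm [ 2.5 90.5] F [-0.2 -0.9  0. ] w 9.336760035456274e-05
rotvec [-0.001  0.    -0.003] shift now cm [ 0.06 -4.45 -0.04] shift after turn cm [ 0.07 -4.45 -0.05] tool y in world [0.103 0.995 0.   ]
```

```bash
python3 -m pendant '[0,-0.8,0,0,0,0, 0,-0.8,0,0,0,0, 0,-0.8,0,0,0,0, 0,-0.6,0,0,0,0, 0,0,0,0,0,0]'
python3 -m pendant '[0.05,-0.5,0,0,0,0, 0,-0.4,0,0,0,0]'
python3 -c "
from h import *
need(0.002,.046,.069)"
```

```text
time: 11.7
ee_pos: [0.5083, 0.131, 0.0697]
ee_rot: [0.706, 0.038, 0.706, -0.036]
wrist_force: [0.3, 2.2, 1.0]
grip_width: 0.0001
time: 11.87
ee_pos: [0.5074, 0.1215, 0.0695]
ee_rot: [0.706, 0.039, 0.706, -0.035]
wrist_force: [0.4, 1.8, -0.9]
grip_width: -0.0
t 11.87 tcp [0.5074 0.1215 0.0695] mag xy mm [ 2.5 48. ] F [ 0.4  1.8 -0.9] w -2.3648020869341602e-05
rotvec [-0.002  0.001 -0.004] shift now cm [ 0.05 -0.2  -0.05] shift after turn cm [ 0.05 -0.2  -0.05] tool y in world [0.103 0.995 0.   ]
```

```bash
python3 -m pendant '[0,-0.3,0,0,0,0, 0,-0.2,0,0,0,0]'
python3 -m pendant '[0,-0.4,0,0,0,0, 0,-0.3,0,0,0,0]'
python3 -c "
from h import *
need(0.002,.046,.069)"
```

```text
time: 12.03
ee_pos: [0.5074, 0.1203, 0.0697]
ee_rot: [0.707, 0.044, 0.705, -0.032]
wrist_force: [1.3, 12.4, -1.8]
grip_width: 0.0
time: 12.2
ee_pos: [0.5074, 0.1204, 0.07]
ee_rot: [0.708, 0.051, 0.704, -0.026]
wrist_force: [3.0, 12.9, -2.3]
grip_width: 0.0001
t 12.2 tcp [0.5074 0.1204 0.07  ] mag xy mm [ 2.6 46.9] F [ 3.  12.9 -2.3] w 0.0001363651855815645
rotvec [-0.006  0.003 -0.035] shift now cm [ 0.09 -0.1  -0.06] shift after turn cm [ 0.1  -0.09 -0.06] tool y in world [0.103 0.995 0.   ]
```

```bash
python3 -m pendant '[0,0.8,0,-0.006,0.003,-0.035, 0,2,0,0,0,0, -3,2,0,0,0,0, -4,4,0,0,0,0, -4,4,0,0,0,0]'
python3 -m pendant '[0,4,-2,0,0,0, 0,4,-2,0,0,0, 0,2,-2,0,0,0, 0,0,0,0,0,0]'
python3 - <<'E'
from h import *
for n in("top","scene"):
    c=r.read_camera(n)
    x,y=(proj(c,[.505,0.05,.05])).astype(int)
    a=np.array(c["image"])[y-60:y+60,x-80:x+80];a=cv2.resize(a,None,fx=2.5,fy=2.5,interpolation=cv2.INTER_CUBIC)
    cv2.imwrite(f"pics/{n}5.png",a[...,::-1])
    for k,z in(("bar_tail",.041),("rail_tab",.071),("jar",0),("die_tall",0),("die_short",0),("wood_box",0)):
        for d in r.place_of(n,k)[:1]:
            w=ray(c,d["xy"],z)[:2];p=w-O
            print(k,round(d["p"],2),"mag mm",np.round([p@X*1e3,p@Y*1e3],1),"world",w.round(3))
cv2.imwrite("pics/both5.png",np.hstack([cv2.imread("pics/top5.png"),cv2.imread("pics/scene5.png")]))
need(0.002,.046,.069)
E
```

```text
time: 12.62
ee_pos: [0.5137, 0.2278, 0.1561]
ee_rot: [0.699, 0.034, 0.713, -0.043]
wrist_force: [0.9, 0.2, 0.7]
grip_width: -0.0001
time: 12.95
ee_pos: [0.4718, 0.3355, 0.1664]
ee_rot: [0.705, 0.035, 0.707, -0.041]
wrist_force: [-0.0, 0.1, -0.4]
grip_width: 0.0002
bar_tail 0.98 mag mm [  15.2 -332.2] world [ 0.481 -0.258]
rail_tab 0.77 mag mm [ 1.4 35.3] world [0.505 0.109]
jar 0.63 mag mm [118.9 103.8] world [0.629 0.165]
die_short 0.82 mag mm [132.3   6.2] world [0.632 0.067]
wood_box 0.68 mag mm [ 21.8 252.5] world [0.548 0.323]
bar_tail 0.93 mag mm [  42.3 -346.4] world [ 0.506 -0.275]
rail_tab 0.74 mag mm [ 0.3 37.1] world [0.504 0.111]
jar 0.58 mag mm [110.9  96.3] world [0.62  0.158]
die_tall 0.68 mag mm [ 134.  -112.9] world [ 0.622 -0.052]
die_short 0.8 mag mm [132.    5.5] world [0.632 0.066]
wood_box 0.68 mag mm [ 19.5 249.9] world [0.545 0.321]
t 13.65 tcp [0.4742 0.3321 0.1661] mag xy mm [-52.2 254.1] F [-0.1  0.5  0.3] w -0.00024974816391896114
rotvec [-0.01  -0.001  0.009] shift now cm [  9.88 -20.67   5.64] shift after turn cm [  9.71 -20.81   5.42] tool y in world [0.103 0.995 0.   ]
```

View pics/both5.png

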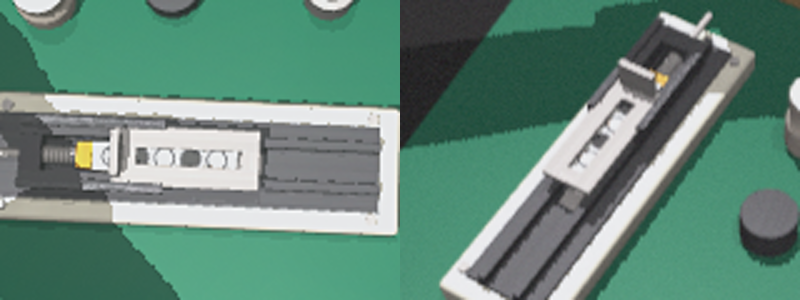

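The rail is shut over the bar: tab at magazine y 35–37 mm, rail end just past the tail. The bar sits against the catch and the bystanders haven't moved, so I'm handing in.

```bash
python3 -c "
from bench import r
print(r.job_done(), r.state()['time'])"
```

```text
the job is handed in; nothing more can be done
the job is handed in; nothing more can be done
```

I pushed the bar along the trough to the follower's end stop with the closed fingertips, then drew back. The catch came up behind the bar's tail and held it. I then pushed the rail tab to the hard stop, backed the arm off clear, and handed the job in at about 13.7 s.

**Bar:** When I drew back, the spring followed the fingers for a few millimetres and then the force fell to zero. The pictures showed the catch up behind the tail, and the networks put the tail at magazine y −50 to −53 mm (home is −50).

**Rail:** It met the hard stop at about 13 N. The tab was then found at y +35 to +37 mm (shut is +35).

**Forces:** The highest wrist force I read was about 14 N, with the bar against the end stop.

**Bystanders:** The jar, both dies and the wooden box were found at their starting places within the networks' error. The tall die was found in the scene camera only; the top camera missed it in the last check.

**Disagreements:**
- The first push drifted up to z = 51 mm, almost over the bar's top, and 6 mm sideways. I corrected this before going on, and the bar had moved properly.
- The two cameras differed by about 13 mm on the open tab, so I relied on contact force there.
- In the last pictures the bar's tail was hidden under the rail, and the networks reported only look-alikes for it.

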